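Take the stacked rig accessories apart and put each in its own holder

TASK

Somebody has piled the small accessories of the microscope rig on one another; take the pile apart one piece at a time from the top down and set each piece straight into its own holder: the screw-top case in the small round cup, the long capillary box in the rectangular tray, the culture dish in the wide shallow round seat, and the metal stage plate lengthwise on the raised aluminium block between its end stops. Each piece finishes fully down, level, roughly in the middle of its holder and lined up with it if it is long. Keep every piece upright all the way, and do not knock or shift the bottle or the beaker standing nearby.

Things in the scene. Friction and masses are not known exactly. Their poses are not given: they have to be found in the camera images.
- objective_case: Top of the pile: upright screw-top case, translucent white body 32 mm in diameter, black cap 36 mm in diameter, 54 mm tall in all; the cap is the upper 16 mm (38 to 54 mm above the underside). Origin: centre of the underside, z up. 60 g. Stands on the capillary box.
- capillary_box: Second from the top: flat white oblong box with a clear cover, 30 mm (own x) x 85 mm (own y) x 19 mm high; its lower 16 mm are straight walls to grip across the 30 mm. Origin: centre of the underside. 60 g. Lies across the dish.
- culture_dish: Third: clear round lidded culture dish; lid 58 mm in diameter from 6 to 15 mm above the underside (grip it by this), bottom part 54 mm, 15 mm tall. Origin: centre of the underside. 30 g. Stands on the stage plate.
- adapter_plate: Bottom of the pile, on the worktop: dark steel stage plate with a round hole in its middle, 62 mm (own x) x 110 mm (own y) x 14 mm thick; grip it across the 62 mm. Origin: centre of the underside. 120 g.
- case_seat: Small round grey plastic cup for the case, fixed: outside 62 mm, inside 50 mm in diameter, rim 14 mm above the worktop, inner floor 4 mm above it. Origin: centre of the underside, on the worktop.
- box_seat: Rectangular grey plastic tray for the capillary box, fixed: outside 54 mm (own x) x 109 mm (own y), inside 46 x 101 mm, rim 8 mm above the worktop, inner floor 4 mm above it. Origin: centre of the underside, on the worktop.
- dish_seat: Wide shallow round grey plastic seat for the dish, fixed: outside 82 mm, inside 74 mm in diameter, rim 7 mm above the worktop, inner floor 4 mm above it. Origin: centre of the underside, on the worktop.
- plate_seat: Raised aluminium block for the stage plate, fixed: 44 mm (own x) x 134 mm (own y), its flat top 16 mm above the worktop, with a 5 mm high stop across each end, 124 mm apart inside; the plate lies along it (either way round) and overhangs it by 9 mm on either long side. Origin: centre of the underside, on the worktop.
- media_bottle: Bystander: white bottle with a blue cap, 48 mm in diameter, 105 mm tall, loose; not to be disturbed. Origin: centre of the underside. Directly behind it stands the microscope, which reaches forward to x = 0.65 m at 0.3 m height; to its right stands the micromanipulator post, 0.19 m high, about x = 0.45 to 0.61 m, y = -0.13 to -0.21 m. Carry things across above and in front of these.
- beaker: Bystander: small glass beaker, 42 mm in diameter, 50 mm tall, loose, empty; not to be disturbed. Origin: centre of the underside.

How it is judged:
By the outcome, as a careful person would: the job done as asked, in the order asked, and still so for the second after the job is handed in, with the robot touching nothing.
It also fails if it takes over 141 s, if anything falls off the work surface, if the arm or the gripper's body presses on something with over 40 N, if the wrist force passes 120 N, or if a joint passes its speed limit or range.

ROBOT

A 6-joint arm with a two-finger parallel gripper is mounted at the origin on a cart in front of the work surface, level with it; the furniture and walls round the work are solid. World frame = base frame: x ahead of the robot, y to its left, z up, the work surface at z = 0. Lengths are in m, angles in rad, forces in N, time in s.
With the tool pointing down it reaches from about 0.375 to 0.9 m from the base axis. Payload 3.1 kg.
Tool frame: the origin (TCP) lies at the centre of the arm's flange, where the gripper is bolted on; the fingertips stand robot.tip_extent ahead of it and the grasp point (between the pads) lies 164 mm ahead of it (robot.tip_extent is the distance from the TCP to the fingertips, in m); z points along the fingers, y is the line along which they close (so a half turn about z gives the same grasp; the last joint's range is limited). The gripper opens to 87 mm and grips with 3 to 60 N. Pads are 19 mm wide; open, the fingers measure 117 mm over their backs; the gripper's body (75 mm by 190 mm) begins 51 mm behind the grasp point.
Start: joints at [-1.327, 0.527, 1.433, -0, 1.181, -0.178], TCP at [0.256, -0.57, 0.405] pointing down, gripper open.
Joint ranges: [-3.08, 3.08], [-0.75, 2.2], [0.22, 2.44], [-1.43, 4.57], [0, 2.65], [-2.85, 2.85]. Speed limits (rad/s): [2.79, 2.79, 3.14, 3.14, 3.14, 3.14].

INTERFACE

Orientations are given as a unit quaternion [x, y, z, w].
In Python, from rig import get_obs, camera, hand_in, cut_out, robot gives the robot as it stands.
- The arm moves only by the tool step_arm, never from a script. Its argument "rows" is a list of rows, each a list of 6 numbers: the shift along the world's x, y, z in m, then the turn, a rotation vector about the world's x, y, z in degrees. A call has 1 to 12 rows; each row shifts and turns the commanded pose from where the row before left it; what a row does not reach is not made up. A row lasts 1/8 s, in which the tool goes at most 62.5 mm and 10.7 degrees, less where a joint would pass 70% of its speed; a pose out of reach is approached as far as the arm can. A call is refused whole if a number of a shift passes 0.0625 or a number of a turn 10.7, either way. A call with a gripper value outside its range is refused whole. "jaw" is the finger opening in m, from 0 to 0.087, set as the call begins (left out, the last holds). The fingers move at their own pace and stop on an object; "squeeze" is the grip in N (left out, the last holds). Time passes only in rows, so rows that do not move let the fingers close. It gives the time, the measured TCP pose, the force, the opening and the grip force at its end, in the units of the state.
- get_obs(): the state, without advancing time (a new reading comes with each control period).
- camera(name): name is "side" or "top"; returns a dict with "pixels" (480x640x3 uint8, blue, green, red), "depth" (480x640 float32, m along the optical axis (not along the pixel's ray), 0 where there is no reading), "fov_y" (degrees; the focal length in pixels is half the picture's height over the tangent of half this angle, whatever the lens; pixels are square), "cx", "cy" (the principal point, pixels), "k1" (the pictures are not rectified: a ray, as slopes to the right and down, at radius r is drawn at 1 + k1 r^2 times it, then the intrinsics apply), "extrinsics" (4x4, takes a point from camera to world coordinates). Camera axes: x right, y up, looking along -z (the intrinsics and any distortion apply to the point x, -y, -z); pixel columns grow to the right and rows downward; lengths in m; the calibration is good to about 2 mm. A picture is of the moment at which its call begins.
- hand_in(): hands the job in; it is judged then, once.
Trained networks look in the newest picture that a camera, given by its name, has taken for a name from the list of things; names that differ only in an ending like _2 or _b are one class to them, and where a whole thing is asked for, a point or a joint stands for the part that bears it (a point fixed in the world has none). Each returns a list of dicts, best first, with "confidence" (0 to 1); they miss things now and then, are a little off and sometimes report something else, mostly with a low value. They report only what shows in the picture. A call takes as long as a camera call.
- cut_out(label, camera): "region" (480x640 bool, what is visible of it) and "extent" ([centre column, centre row, width, height] in pixels, round what is visible of it).
The state is a dict: "time": time; "q": joint angles; "joint_velocities": joint speeds; "joint_torque": joint torques, N m; "position": TCP position; "tool_rot": TCP orientation; "ft_force": force on the tool from outside, world axes, zero at the start; "moment": the same for the moment, N m; "grip_width": finger opening in m; "grip_force": force on a finger pad.
Only numpy, scipy, OpenCV 4.12 (cv2) and the standard library are available. Lean on these libraries where they do the work, as an engineer would, in place of code of your own. Each camera call takes 0.05 s, during which the arm holds its last target. There are 200 camera calls.

## Working session

There is one attempt and no reset: what is moved stays moved. The work goes in short steps, Python scripts to look and compute and a tool call to move; the robot and the scene stay as the last step left them, time stands still between calls to the robot, and variables do not carry over. Pictures are saved under pics/ and viewed, at most 14 in all, crops included, and the job is handed in when it is done.

Besides the shell and the picture viewer there is one more tool, called by a JSON object that holds its "fn" and its "kwargs", one argument or row to a line. step_arm: Moves the arm, as the interface text tells. Its arguments: {"type":"object","properties":{"rows":{"type":"array"},"jaw":{"type":"number"},"squeeze":{"type":"number"}},"required":["rows"]}

```bash
mkdir -p pics; ls; cat > h.py <<'E'
import numpy as np, cv2
from rig import get_obs, camera, hand_in, cut_out, robot
def pts(c, m=None):
    """world points (480,640,3) from depth"""
    H,W=c["depth"].shape; f=H/2/np.tan(np.radians(c["fov_y"])/2)
    K=np.array([[f,0,c["cx"]],[0,f,c["cy"]],[0,0,1]])
    u,v=np.meshgrid(np.arange(W),np.arange(H))
    n=cv2.undistortPoints(np.stack([u,v],-1).reshape(-1,1,2).astype(float),K,np.array([c["k1"],0,0,0.])).reshape(H,W,2)
    d=c["depth"]; P=np.stack([n[...,0]*d,-n[...,1]*d,-d,np.ones_like(d)],-1)@np.array(c["extrinsics"]).T
    P=P[...,:3]; P[d<=0]=np.nan
    return P
N="objective_case capillary_box culture_dish adapter_plate case_seat box_seat dish_seat plate_seat media_bottle beaker".split()
E
python3 - <<'E'
from h import *
print(get_obs()); print(robot.tip_extent)
for n in("top","side"):
    c=camera(n); cv2.imwrite(f"pics/{n}0.png",c["pixels"]); P=pts(c)
    print(n,np.round(c["extrinsics"],3).tolist(),c["fov_y"])
    for l in N:
        for r in cut_out(l,n)[:2]:
            p=P[r["region"]]; p=p[~np.isnan(p[:,0])]
            if len(p)<5: print(l,"few");continue
            zt=np.percentile(p[:,2],90); t=p[abs(p[:,2]-zt)<.004]
            (cx,cy),(w,h),a=cv2.minAreaRect((t[:,:2]*1000).astype(np.float32))
            print(l,round(r["confidence"],2),np.round(r["extent"]),"z90",round(zt*1e3,1),"z5",round(np.percentile(p[:,2],5)*1e3),"rect",round(cx),round(cy),round(w),round(h),round(a),len(p))
E
```

```text
pics
{'time': 0.0, 'q': array([-1.32749224e+00,  5.28425764e-01,  1.43392774e+00, -4.57530724e-05,
        1.18137346e+00, -1.78489142e-01]), 'joint_velocities': array([0.00062053, 0.00013428, 0.00030768, 0.0003373 , 0.00062133,
       0.00047559]), 'joint_torque': array([-9.10155177e-05, -4.40048718e+01, -1.76594317e+01,  6.32740441e-02,
        5.81350189e-02, -1.59562037e-04]), 'position': array([ 0.25581405, -0.56985778,  0.40378794]), 'tool_rot': array([ 9.77841233e-01,  2.09345130e-01, -5.57211026e-05, -1.06590965e-03]), 'ft_force': array([0.03614677, 0.87799603, 0.06814339]), 'moment': array([ 0.02850007, -0.02909158,  0.00279631]), 'grip_force': 0.0, 'grip_width': 0.08700739722857084}
0.1822
top [[0.017, 0.98, -0.198, 0.322], [-1.0, 0.014, -0.015, -0.009], [-0.012, 0.199, 0.98, 1.069], [0.0, 0.0, 0.0, 1.0]] 52.21195133796792
objective_case 0.54 [177. 290.  28.  20.] z90 102.4 z5 55 rect 411 301 34 34 3 360
capillary_box 0.87 [185. 290.  37.  21.] z90 46.7 z5 35 rect 411 296 28 81 20 304
capillary_box 0.17 [460. 196.  28.  32.] z90 13.2 z5 0 rect 635 -294 56 58 45 550
culture_
[... 934 characters left out ...]
ry_box 0.52 [329. 174.  13.  14.] z90 49.2 z5 32 rect 418 275 29 46 19 189
culture_dish 0.56 [330. 172.  20.  15.] z90 33.5 z5 19 rect 408 296 53 57 1 88
adapter_plate 0.88 [326. 178.  34.  27.] z90 17.9 z5 4 rect 409 295 63 118 17 365
case_seat 0.8 [277. 376.  34.  33.] z90 15.7 z5 3 rect 636 -297 59 61 15 910
box_seat 0.57 [376. 195.  25.  33.] z90 10.1 z5 3 rect 549 294 56 117 17 626
dish_seat 0.82 [291. 220.  32.  25.] z90 9.1 z5 2 rect 419 102 80 83 47 665
plate_seat 0.58 [342. 230.  29.  43.] z90 21.2 z5 12 rect 543 119 44 137 17 797
media_bottle 0.86 [347. 270.  32.  48.] z90 103.5 z5 9 rect 638 -34 26 30 3 1068
beaker 0.6 [220. 347.  26.  36.] z90 49.5 z5 4 rect 525 -300 40 42 71 742
```

```bash
python3 - <<'E'
import cv2
a=cv2.imread("pics/top0.png"); b=cv2.imread("pics/side0.png")
cv2.imwrite("pics/a1.png",cv2.resize(a[150:350,120:520],None,fx=2,fy=2))
cv2.imwrite("pics/b1.png",cv2.resize(b[100:420,180:460],None,fx=1.8,fy=1.8))
E
```

```text
(no output)
```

View pics/a1.png

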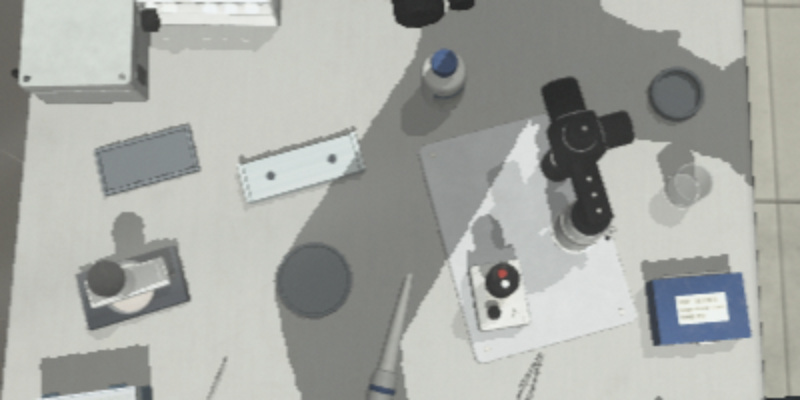

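View pics/b1.png

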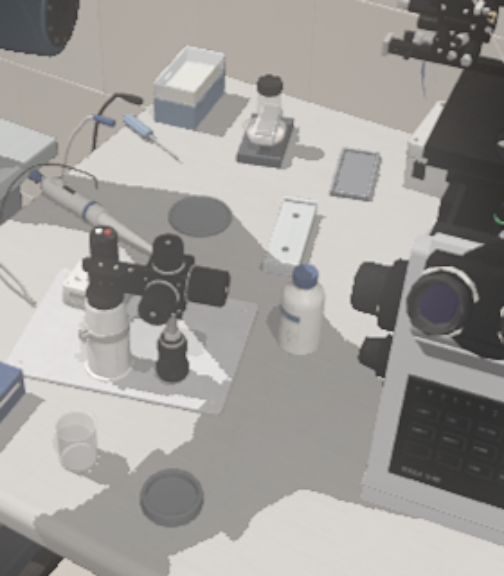

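```bash
python3 - <<'E'
from h import *
Q=[]
for n in("top","side"):
    P=pts(camera(n)).reshape(-1,3); Q.append(P[~np.isnan(P[:,0])])
P=np.concatenate(Q); g={}
P=P[(P[:,2]>-.03)&(P[:,2]<.6)]
xs=np.arange(.28,.86,.04); ys=np.arange(.48,-.44,-.04)
print("x:",*[f"{x*100:4.0f}" for x in xs])
for y in ys:
    print(f"{y*100:4.0f}",*[f"{(lambda s: np.percentile(s,98)*1e3 if len(s)>3 else -9)(P[(abs(P[:,0]-x)<.02)&(abs(P[:,1]-y)<.02)][:,2]):4.0f}" for x in xs])
E
```

```text
x:   28   32   36   40   44   48   52   56   60   64   68   72   76   80   84
  48  363  371  377  386  393  400  408  416  425  432  437  392  401  410  467
  44    5    4    3    4    5    4    5    5    2   35   -9   77   78   13    3
  40   69    5    3    5    5    5    5    5   80   81   80   80   80   10    3
  36   71    4   13   17   13    4    9   10   79   81   81   80   80    7    3
  32   70   42   16  105  102    5   11   10   79   81   80   81   80    6    4
  28   70   67    9  103  102    5   10   10   55   77   74   76  112   42    3
  24   15    4    5   45   44    5    8   10    9    5    4  112  239  256  245
  20   14   11    5    5    5    5   23   20    5    5    5   76  441  464   -9
  16    5    5    5    7    6    5   22   19    5    5    4  293  294  459   -9
  12    5    4    5   10   10    6   20   21    5  328  393  403  424  434  413
   8  282    5    4   10    9    5   19   22    9  376  412  456  438  554  409
   4  446   30   21    4    4    5    5   23    4    4    4  367  354  553  598
   0  521   28   24   21   15    4    5    9   38   84  118  291  294  598  596
  -4  591    5    3    8    8   10   10   11   78  107  111  123  270  579  577
  -8  598    7   40  110  109   10   11   11    9    5    5   60  167  266  266
 -12  572  595   39  107  107   10  142  164  162    4    5    5    4  275  286
 -16  554  594   10   10   83  150  194  195  166    5    5    5    4  298  324
 -20    4    4    9   10   72  150  165  164    9    5    5    4    5  142  351
 -24   12    5   20   36   27    6    4    4    4    4    4    4    4    5  364
 -28   10    4   39   40   38    4   51   47   16   16   14    5    4    4  383
 -32    5    4   40   40   38    4   51   50   16   16   13    4    4    4  394
 -36    5    4   38   38   37    4    4    4    4    4    4    4    4    4    4
 -40   -1   -1   -1   -1   -0   -1   -2   -1   -1   -1   -2   -1   -2   -2   -0
```

{"fn": "step_arm", "kwargs": {
  "rows": [
    [0.02,0.05,0.01,0,0,8],
    [0.02,0.055,0.01,0,0,8],
    [0.02,0.055,0.01,0,0,8],
    [0.02,0.055,0.01,0,0,8],
    [0.02,0.055,0.005,0,0,8],
    [0.02,0.055,0,0,0,8],
    [0.02,0.055,0,0,0,8],
    [0.02,0.055,0,0,0,8],
    [0.005,0.055,0,0,0,8],
    [0.005,0.055,0,0,0,8],
    [0.005,0.055,0,0,0,3]
  ],
  "jaw": 0.07,
  "squeeze": 15
}}

```text
time: 2.58
position: [0.4309, 0.0316, 0.4501]
tool_rot: [0.593, 0.805, 0.0, 0.001]
ft_force: [0.8, -1.1, 0.2]
grip_width: 0.0699
grip_force: 0.0
```

```bash
python3 - <<'E'
from h import *
for n in("top","side"):
    c=camera(n); P=pts(c); cv2.imwrite(f"pics/{n}1.png",c["pixels"])
    M=(P[...,1]>.24)&(P[...,1]<.43)
    for nm,(a,b) in dict(sup=(.57,.72),rack=(.2,.36)).items():
        m=M&(P[...,0]>a)&(P[...,0]<b)&(P[...,2]>.055)&(P[...,2]<.11); q=P[m]
        print(n,nm,"z",np.round(np.percentile(q[:,2],[5,50,95,99])*1e3,1))
        for y in np.arange(.25,.42,.02):
            s=q[abs(q[:,1]-y)<.01]
            if len(s): print("  y",round(y,2),"x",np.round([s[:,0].min()*1e3,s[:,0].max()*1e3]),end="")
        print()
    g=(P[...,2]>.19)&(P[...,2]<.5)&(P[...,0]>.25)&(P[...,0]<.6)&(abs(P[...,1]-.03)<.2)
    q=P[g]
    for lo in np.arange(.2,.5,.02):
        s=q[abs(q[:,2]-lo)<.01]
        if len(s)>10:
            print(round(lo,2),cv2.minAreaRect((s[:,:2]*1000).astype(np.float32)),len(s))
    v,u=np.where(g); 
    cv2.imwrite(f"pics/g{n}.png",cv2.resize(c["pixels"][max(v.min()-60,0):v.max()+60,max(u.min()-60,0):u.max()+60],None,fx=2,fy=2))
E
```

```text
top sup z [67.  76.2 79.4 80.4]
  y 0.25 x [712. 719.]  y 0.27 x [712. 720.]  y 0.29 x [617. 720.]  y 0.31 x [615. 720.]  y 0.33 x [616. 720.]  y 0.35 x [615. 720.]  y 0.37 x [614. 720.]  y 0.39 x [613. 720.]  y 0.41 x [613. 720.]
top rack z [62.2 65.1 68.  69.4]
  y 0.27 x [241. 258.]  y 0.29 x [238. 303.]  y 0.31 x [236. 301.]  y 0.33 x [232. 298.]  y 0.35 x [230. 294.]  y 0.37 x [227. 292.]  y 0.39 x [225. 289.]
0.2 ((545.903564453125, -156.7979278564453), (25.839418411254883, 28.258235931396484), 88.62617492675781) 169
0.36 ((365.2288818359375, 11.245227813720703), (49.16265869140625, 75.91128540039062), 14.91961669921875) 182
0.38 ((431.32122802734375, 31.455001831054688), (189.82090759277344, 74.33822631835938), 17.41387176513672) 863
0.4 ((381.4393615722656, 23.392837524414062), (0.42804577946662903, 28.38036346435547), 16.940671920776367) 31
0.42 ((389.0545349121094, 26.28838348388672), (16.757503509521484, 42.866641998291016), 17.23823356628418) 81
0.44 ((391.0326232910156, 37.129310607910156), (60.775760650634766, 37.30065155029297), 80.71766662597656) 685
0.46 ((398.470642
[... 1205 characters left out ...]
720764160156), 19.080333709716797) 936
0.38 ((429.2600402832031, 34.80980682373047), (190.167236328125, 82.67133331298828), 17.466672897338867) 1583
0.4 ((427.14434814453125, 19.356048583984375), (82.25225830078125, 42.55116653442383), 51.980037689208984) 442
0.42 ((427.31207275390625, 12.817096710205078), (82.27639770507812, 46.15523147583008), 48.453956604003906) 301
0.44 ((422.9635009765625, 26.813045501708984), (91.87681579589844, 75.41121673583984), 10.869932174682617) 615
0.46 ((439.8947448730469, 22.17792510986328), (71.7879867553711, 48.344478607177734), 42.17827606201172) 368
0.48 ((437.563232421875, 19.16781997680664), (70.39483642578125, 43.555301666259766), 31.52904510498047) 480
```

View pics/gside.png

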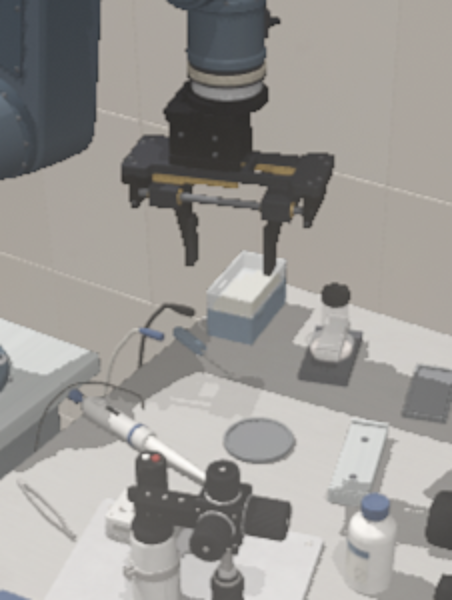

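{"fn": "step_arm", "kwargs": {
  "rows": [
    [-0.004,0.05,0,0,0,0],
    [-0.004,0.055,0,0,0,0],
    [-0.004,0.055,-0.01,0,0,0],
    [-0.004,0.055,-0.02,0,0,0],
    [-0.004,0.053,-0.03,0,0,0],
    [0,0,-0.04,0,0,0],
    [0,0,-0.03,0,0,0],
    [0,0,0,0,0,0],
    [0,0,0,0,0,0]
  ]
}}

```text
time: 3.8
position: [0.4118, 0.2975, 0.3206]
tool_rot: [0.594, 0.804, 0.001, 0.0]
ft_force: [0.2, -0.2, 1.1]
grip_width: 0.0698
grip_force: 0.0
```

```bash
cat > fing.py <<'E'
from h import *
import sys
o=get_obs(); p=o["position"]; q=o["tool_rot"]; print("tcp",np.round(p*1e3,1),"yaw y",round(2*np.degrees(np.arctan2(q[1],q[0]))-90,2),"w",o["grip_width"],o["grip_force"])
def meas(l,n,P,zlo=None,zhi=None):
    for r in cut_out(l,n)[:1]:
        s=P[r["region"]]; s=s[~np.isnan(s[:,0])]
        zt=np.percentile(s[:,2],90); t=s[abs(s[:,2]-zt)<.004]
        R=cv2.minAreaRect((t[:,:2]*1000).astype(np.float32))
        print(n,l,round(r["confidence"],2),"z90",round(zt*1e3,1),"z5",round(np.percentile(s[:,2],5)*1e3,1),np.round(R[0],1),np.round(R[1],1),round(R[2],1),len(s))
if __name__=="__main__":
    for n in("top","side"):
        P=pts(camera(n))
        for l in sys.argv[1:]: meas(l,n,P)
E
python3 fing.py objective_case capillary_box
```

```text
tcp [411.8 297.5 320.6] yaw y 17.11 w 0.06979924911157909 0.0
top objective_case 0.61 z90 102.2 z5 51.6 [411.4 297. ] [29.8 25.4] 17.3 203
top capillary_box 0.81 z90 46.5 z5 37.9 [419.4 273.4] [27.1 33.7] 23.6 220
side objective_case 0.89 z90 104.1 z5 52.1 [409.3 299.5] [35.6 33.4] 54.6 341
side capillary_box 0.58 z90 49.2 z5 33.0 [418.1 275.3] [27.8 45.4] 22.1 180
```

{"fn": "step_arm", "kwargs": {
  "rows": [
    [0,0.002,-0.031,0,0,0],
    [0,0,-0.031,0,0,0],
    [0,0,0,0,0,0]
  ]
}}

```text
time: 4.47
position: [0.4103, 0.2995, 0.2565]
tool_rot: [0.594, 0.805, -0.002, -0.001]
ft_force: [-0.6, 0.9, 0.1]
grip_width: 0.0701
grip_force: 0.0
```

{"fn": "step_arm", "kwargs": {
  "rows": [
    [0,0,0,0,0,0],
    [0,0,0,0,0,0],
    [0,0,0,0,0,0],
    [0,0,0,0,0,0],
    [0,0,0,0,0,0],
    [0,0,0,0,0,0]
  ],
  "jaw": 0.02,
  "squeeze": 15
}}

```text
time: 5.22
position: [0.4111, 0.2999, 0.2581]
tool_rot: [0.594, 0.805, 0.0, 0.0]
ft_force: [0.3, 0.2, 4.1]
grip_width: 0.0339
grip_force: 14.9
```

{"fn": "step_arm", "kwargs": {
  "rows": [
    [0,0,0.008,0,0,0],
    [0,0,0.015,0,0,0],
    [0,0,0.025,0,0,0],
    [0,0,0.03,0,0,0],
    [0,0,0,0,0,0]
  ]
}}

```text
time: 5.85
position: [0.4115, 0.3002, 0.3385]
tool_rot: [0.594, 0.805, 0.003, 0.002]
ft_force: [0.3, -0.3, -0.2]
grip_width: 0.0337
grip_force: 15.0
```

```bash
python3 fing.py objective_case capillary_box culture_dish; python3 - <<'E'
from h import *
c=camera("side")
cv2.imwrite("pics/c1.png",cv2.resize(c["pixels"][60:220,250:450],None,fx=4,fy=4,interpolation=cv2.INTER_CUBIC)[:600])
E
```

```text
tcp [411.5 300.2 338.5] yaw y 17.17 w 0.03366330538276296 14.954840794525808
top objective_case 0.51 z90 7.2 z5 -0.4 [552. 296.] [ 56.5 106.7] 16.1 1180
top capillary_box 0.63 z90 46.2 z5 31.2 [415.8 284.6] [29.3 55.7] 19.7 435
top culture_dish 0.7 z90 30.2 z5 24.9 [409.7 292.5] [53.9 39.4] 4.6 141
side objective_case 0.79 z90 181.1 z5 131.6 [406.4 299.3] [29.  35.7] 23.3 322
side capillary_box 0.75 z90 49.0 z5 32.2 [410.8 295. ] [29.  90.2] 20.6 308
side culture_dish 0.72 z90 181.0 z5 131.6 [408.2 298.1] [28.4 34.9] 2.0 321
```

View pics/c1.png

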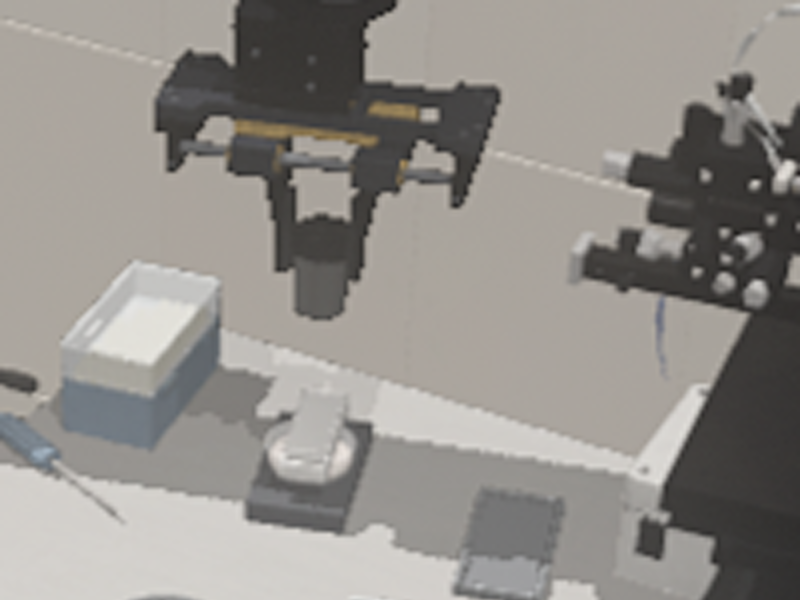

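{"fn": "step_arm", "kwargs": {
  "rows": [
    [0,-0.03,0.03,0,0,0],
    [0,-0.05,0.035,0,0,0],
    [0,-0.05,0.035,0,0,0],
    [0.002,-0.05,0,0,0,0],
    [0.002,-0.05,0,0,0,0],
    [0.002,-0.05,0,0,0,0],
    [0.002,-0.05,0,0,0,0],
    [0.002,-0.05,0,0,0,0],
    [0.03,-0.05,0,0,0,0],
    [0.04,-0.05,0,0,0,0],
    [0.045,-0.05,0,0,0,0],
    [0.045,-0.03,0,0,0,0]
  ]
}}

```text
time: 7.8
position: [0.5777, -0.2581, 0.435]
tool_rot: [0.595, 0.804, -0.0, -0.0]
ft_force: [-0.4, -0.2, 0.1]
grip_width: 0.0335
grip_force: 15.0
```

{"fn": "step_arm", "kwargs": {
  "rows": [
    [0.035,-0.025,0,0,0,0],
    [0.02,-0.01,-0.02,0,0,0],
    [0,0,-0.05,0,0,0],
    [0,0,-0.05,0,0,0],
    [0,0,-0.04,0,0,0],
    [0,0,-0.02,0,0,0],
    [0,0,0,0,0,0],
    [0,0,0,0,0,0]
  ]
}}

```text
time: 8.8
position: [0.6325, -0.2909, 0.2575]
tool_rot: [0.594, 0.805, 0.0, 0.002]
ft_force: [-0.1, 0.4, -0.0]
grip_width: 0.0337
grip_force: 15.0
```

```bash
python3 fing.py objective_case case_seat
```

```text
tcp [ 632.5 -290.9  257.5] yaw y 17.17 w 0.03369709098975137 14.954550765396561
side objective_case 0.66 z90 103.5 z5 53.9 [ 628.7 -292.2] [26.3 34.4] 50.1 576
side case_seat 0.47 z90 21.0 z5 8.4 [542.1 120.3] [ 43.6 138.9] 17.2 863
```

{"fn": "step_arm", "kwargs": {
  "rows": [
    [0.003,-0.0045,0,0,0,0],
    [0,0,-0.02,0,0,0],
    [0,0,-0.015,0,0,0],
    [0,0,-0.004,0,0,0],
    [0,0,0,0,0,0],
    [0,0,0,0,0,0]
  ]
}}

```text
time: 9.85
position: [0.635, -0.2951, 0.2169]
tool_rot: [0.594, 0.805, 0.0, 0.0]
ft_force: [-0.3, -0.2, -0.5]
grip_width: 0.0338
grip_force: 15.0
```

{"fn": "step_arm", "kwargs": {
  "rows": [
    [0,0,-0.0015,0,0,0],
    [0,0,-0.0015,0,0,0],
    [0,0,0,0,0,0]
  ]
}}

```text
time: 10.22
position: [0.6349, -0.295, 0.2143]
tool_rot: [0.594, 0.805, 0.0, 0.0]
ft_force: [-0.1, 0.6, 1.9]
grip_width: 0.0337
grip_force: 14.9
```

{"fn": "step_arm", "kwargs": {
  "rows": [
    [0,0,-0.0015,0,0,0],
    [0,0,0,0,0,0],
    [0,0,0,0,0,0]
  ]
}}

```text
time: 10.6
position: [0.635, -0.295, 0.2141]
tool_rot: [0.594, 0.805, -0.0, 0.001]
ft_force: [-1.4, 0.6, 7.9]
grip_width: 0.0339
grip_force: 14.8
```

{"fn": "step_arm", "kwargs": {
  "rows": [
    [0,0,0,0,0,0],
    [0,0,0,0,0,0],
    [0,0,0,0,0,0],
    [0,0,0,0,0,0],
    [0,0,0.03,0,0,0],
    [0,0,0.05,0,0,0],
    [0,0,0.05,0,0,0],
    [0,0,0.05,0,0,0],
    [-0.03,0.02,0.04,0,0,0]
  ],
  "jaw": 0.06
}}

```text
time: 11.72
position: [0.6056, -0.276, 0.4345]
tool_rot: [0.594, 0.805, 0.0, 0.003]
ft_force: [0.0, -1.1, 0.3]
grip_width: 0.0602
grip_force: 0.0
```

```bash
python3 fing.py objective_case case_seat capillary_box culture_dish beaker media_bottle
```

```text
tcp [ 605.6 -276.   434.5] yaw y 17.14 w 0.060172262216247614 0.0
top objective_case 0.31 z90 7.2 z5 -0.1 [548.2 305.5] [55.8 86.1] 15.3 787
top capillary_box 0.89 z90 46.3 z5 39.7 [408.5 305. ] [28.2 62.4] 19.2 397
top culture_dish 0.59 z90 34.3 z5 24.5 [407.2 303.2] [52.2 29.3] 15.8 155
side objective_case 0.79 z90 60.3 z5 13.2 [ 633.1 -293.4] [32.3 36.4] 32.4 598
side case_seat 0.78 z90 15.9 z5 2.6 [ 637.  -301.5] [58.  52.5] 29.0 522
side culture_dish 0.58 z90 48.9 z5 7.5 [ 525.9 -300.3] [40.3 40.3] 3.6 678
side beaker 0.88 z90 49.7 z5 8.2 [ 525.2 -300. ] [38.9 44.5] 37.7 683
side media_bottle 0.61 z90 103.8 z5 9.8 [638.6 -36. ] [23.5 25.7] 30.0 940
```

{"fn": "step_arm", "kwargs": {
  "rows": [
    [-0.045,0.04,0,0,0,0],
    [-0.045,0.055,0,0,0,0],
    [-0.045,0.055,0,0,0,0],
    [-0.035,0.055,0,0,0,0],
    [-0.005,0.055,0,0,0,0],
    [-0.005,0.055,0,0,0,0],
    [-0.005,0.055,0,0,0,0]
  ]
}}

```text
time: 13.3
position: [0.4318, 0.0811, 0.4327]
tool_rot: [0.594, 0.805, 0.0, 0.001]
ft_force: [1.2, -0.5, -0.6]
grip_width: 0.0602
grip_force: 0.0
```

```bash
python3 fing.py capillary_box culture_dish adapter_plate box_seat
```

```text
tcp [431.8  81.1 432.7] yaw y 17.13 w 0.060225110278934325 0.0
top adapter_plate 0.47 z90 15.6 z5 4.3 [416.1 260.6] [48.9 28.3] 16.2 190
top box_seat 0.68 z90 8.5 z5 -1.4 [543.6 341.8] [29.3 61.2] 76.4 267
side capillary_box 0.55 z90 49.3 z5 35.7 [411.1 294.7] [28.3 86.9] 20.6 280
side adapter_plate 0.68 z90 17.9 z5 3.1 [407.7 298.2] [ 61.7 116.4] 18.2 403
side box_seat 0.55 z90 10.2 z5 2.7 [550.  293.7] [ 54.3 115.2] 17.4 617
```

{"fn": "step_arm", "kwargs": {
  "rows": [
    [-0.004,0.054,0,0,0,3.2],
    [-0.004,0.054,-0.01,0,0,0],
    [-0.004,0.054,-0.03,0,0,0],
    [-0.004,0.052,-0.05,0,0,0],
    [-0.004,0,-0.05,0,0,0],
    [0,0,-0.04,0,0,0],
    [0,0,0,0,0,0],
    [0,0,0,0,0,0]
  ]
}}

```text
time: 14.8
position: [0.4136, 0.2862, 0.2599]
tool_rot: [0.571, 0.821, 0.001, 0.0]
ft_force: [0.2, -0.2, -0.5]
grip_width: 0.06
grip_force: 0.0
```

```bash
python3 fing.py capillary_box adapter_plate
```

```text
tcp [413.6 286.2 259.9] yaw y 20.3 w 0.06004597414451043 0.0
top capillary_box 0.73 z90 46.9 z5 32.6 [419.4 274.5] [25.9 34. ] 22.4 195
top adapter_plate 0.68 z90 15.3 z5 4.5 [420.4 265.3] [61.3 35.7] 19.8 307
side capillary_box 0.7 z90 49.0 z5 34.7 [411.7 293.5] [27.6 86.2] 18.8 266
side adapter_plate 0.68 z90 18.0 z5 3.7 [409.8 292.8] [ 62.3 110.3] 17.1 362
```

{"fn": "step_arm", "kwargs": {
  "rows": [
    [-0.0025,0.009,0,0,0,0],
    [0,0,-0.02,0,0,0],
    [0,0,-0.019,0,0,0],
    [0,0,0,0,0,0],
    [0,0,0,0,0,0]
  ]
}}

```text
time: 15.72
position: [0.4101, 0.2959, 0.2204]
tool_rot: [0.571, 0.821, 0.0, 0.0]
ft_force: [0.1, 0.1, 0.3]
grip_width: 0.06
grip_force: 0.0
```

```bash
python3 fing.py capillary_box; python3 - <<'E'
from h import *
c=camera("side")
cv2.imwrite("pics/d1.png",cv2.resize(c["pixels"][100:220,260:420],None,fx=5,fy=5,interpolation=cv2.INTER_CUBIC))
E
```

```text
tcp [410.1 295.9 220.4] yaw y 20.38 w 0.06004383090389821 0.0
top capillary_box 0.76 z90 46.3 z5 34.6 [418.7 275.1] [28.5 35.9] 24.1 202
side capillary_box 0.72 z90 49.1 z5 32.0 [411.6 294.2] [28.2 86.5] 20.3 305
```

View pics/d1.png

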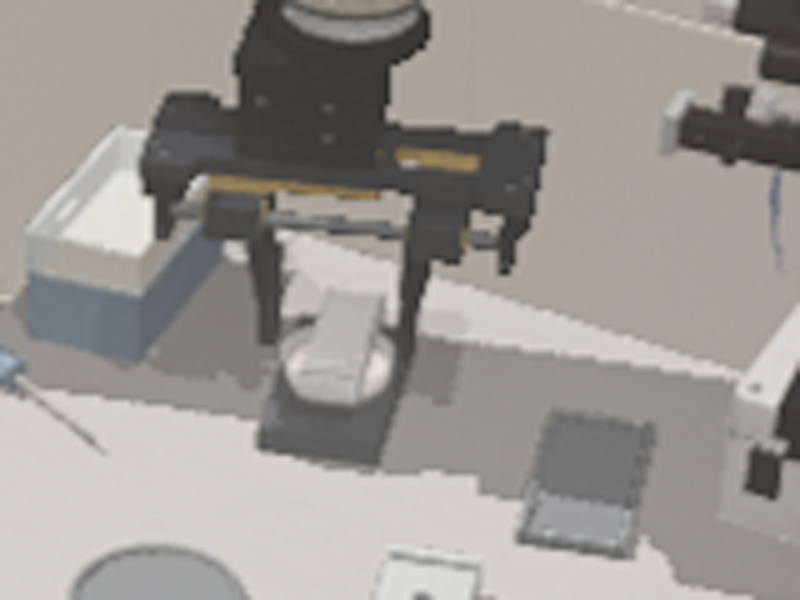

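{"fn": "step_arm", "kwargs": {
  "rows": [
    [0,0,0,0,0,0],
    [0,0,0,0,0,0],
    [0,0,0,0,0,0],
    [0,0,0,0,0,0],
    [0,0,0,0,0,0],
    [0,0,0,0,0,0]
  ],
  "jaw": 0.015,
  "squeeze": 15
}}

```text
time: 16.73
position: [0.4102, 0.2955, 0.22]
tool_rot: [0.571, 0.821, 0.0, 0.0]
ft_force: [0.4, -0.3, -0.4]
grip_width: 0.0297
grip_force: 15.0
```

{"fn": "step_arm", "kwargs": {
  "rows": [
    [0,0,0.008,0,0,0],
    [0,0,0.015,0,0,0],
    [0,0,0.025,0,0,0],
    [0,0,0.03,0,0,0],
    [0,0,0.03,0,0,-3.3],
    [0,0,0,0,0,0]
  ]
}}

```text
time: 17.48
position: [0.4106, 0.2958, 0.331]
tool_rot: [0.594, 0.804, 0.003, 0.002]
ft_force: [0.0, -0.4, -1.5]
grip_width: 0.0297
grip_force: 15.0
```

```bash
python3 fing.py capillary_box culture_dish;  python3 - <<'E'
from h import *
c=camera("side")
cv2.imwrite("pics/d2.png",cv2.resize(c["pixels"][80:220,260:420],None,fx=4,fy=4,interpolation=cv2.INTER_CUBIC))
E
```

```text
tcp [410.6 295.8 331. ] yaw y 17.09 w 0.029672054781287455 14.954512417316437
top capillary_box 0.55 z90 157.5 z5 143.4 [417.2 276. ] [28.3 42.9] 14.9 287
top culture_dish 0.59 z90 30.3 z5 23.0 [405.9 289.2] [33.2 52.9] 84.4 278
side capillary_box 0.58 z90 156.8 z5 141.1 [408.1 291.8] [27.8 82.4] 18.4 267
side culture_dish 0.85 z90 32.8 z5 16.1 [406.3 299. ] [57.5 57.8] 58.5 333
```

View pics/d2.png

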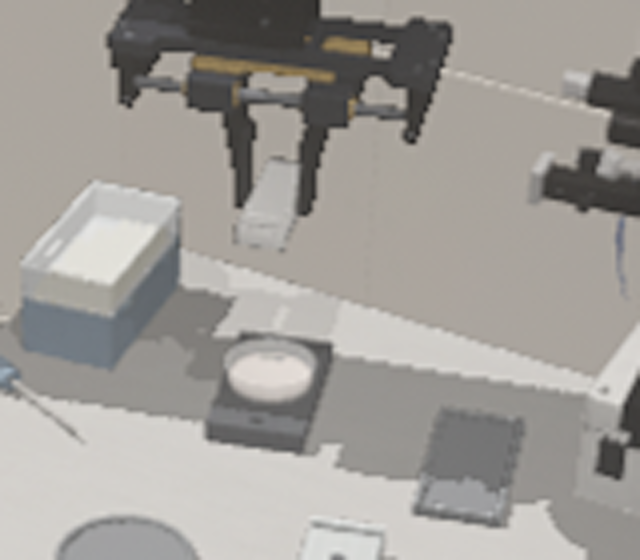

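{"fn": "step_arm", "kwargs": {
  "rows": [
    [0.02,0,0,0,0,0],
    [0.04,0,0,0,0,0],
    [0.04,0,0,0,0,0],
    [0.03,0,-0.01,0,0,0],
    [0.01,0,-0.03,0,0,0],
    [0,0,0,0,0,0],
    [0,0,0,0,0,0]
  ]
}}

```text
time: 18.7
position: [0.5495, 0.2956, 0.2878]
tool_rot: [0.594, 0.804, -0.001, -0.001]
ft_force: [-0.1, 0.5, -0.7]
grip_width: 0.0297
grip_force: 15.0
```

```bash
python3 fing.py capillary_box;  python3 - <<'E'
from h import *
for n in("top","side"):
    P=pts(camera(n)); x,y,z=P[...,0],P[...,1],P[...,2]
    for nm,m in dict(sup=(x>.613)&(x<.66)&(y>.28)&(y<.38)&(z>.07)&(z<.1),wt=(x>.45)&(x<.49)&(y>.25)&(y<.4)&(z<.02)).items():
        q=P[m]; print(n,nm,len(q),np.round(np.percentile(q[:,2],[5,25,50,75,95])*1e3,1) if len(q) else "")
    r=cut_out("capillary_box",n)[0]; s=P[r["region"]]; s=s[~np.isnan(s[:,0])]; zt=np.percentile(s[:,2],85); s=s[abs(s[:,2]-zt)<.006]
    A=np.c_[s[:,:2]-s[:,:2].mean(0),np.ones(len(s))]; print("slope",np.degrees(np.linalg.lstsq(A,s[:,2],rcond=None)[0][:2]))
E
```

```text
tcp [549.5 295.6 287.8] yaw y 17.08 w 0.029691508875166164 14.954181164503098
top capillary_box 0.45 z90 114.6 z5 107.0 [558.5 263.2] [30.  17.7] 29.3 118
side capillary_box 0.69 z90 16.0 z5 1.7 [ 636.4 -300.2] [57.9 54.7] 29.2 601
top sup 109 [71.6 74.7 76.2 77.4 79.6]
top wt 1139 [-4.5 -2.5 -1.1  0.4  2.3]
slope [1.38835273 1.60189765]
side sup 167 [72.3 77.4 79.  80.4 82.3]
side wt 526 [-1.4  0.9  2.2  3.4  5.6]Traceback (most recent call last):
  File "<stdin>", line 6, in <module>
IndexError: list index out of range
```

{"fn": "step_arm", "kwargs": {
  "rows": [
    [0.0005,-0.0005,-0.03,0,0,0],
    [0,0,-0.03,0,0,0],
    [0,0,-0.02,0,0,0],
    [0,0,-0.008,0,0,0],
    [0,0,0,0,0,0],
    [0,0,0,0,0,0]
  ]
}}

```text
time: 19.85
position: [0.5511, 0.2952, 0.201]
tool_rot: [0.594, 0.804, 0.001, 0.001]
ft_force: [0.2, 0.4, -0.2]
grip_width: 0.0298
grip_force: 15.0
```

```bash
python3 fing.py capillary_box box_seat;  python3 - <<'E'
from h import *
c=camera("side")
cv2.imwrite("pics/d3.png",cv2.resize(c["pixels"][100:240,310:450],None,fx=4,fy=4,interpolation=cv2.INTER_CUBIC))
E
```

```text
tcp [551.1 295.2 201. ] yaw y 17.07 w 0.02976307142163331 14.954193234443665
top capillary_box 0.51 z90 28.1 z5 3.9 [561.2 264.1] [28.8 20.6] 34.2 136
top box_seat 0.54 z90 8.2 z5 0.3 [562.1 263.1] [54.8 38.5] 17.0 234
side capillary_box 0.78 z90 30.2 z5 17.2 [550.2 291.7] [28.3 91.4] 17.9 275
side box_seat 0.58 z90 16.1 z5 2.9 [ 637.5 -301.5] [57.4 52.2] 32.6 573
```

View pics/d3.png

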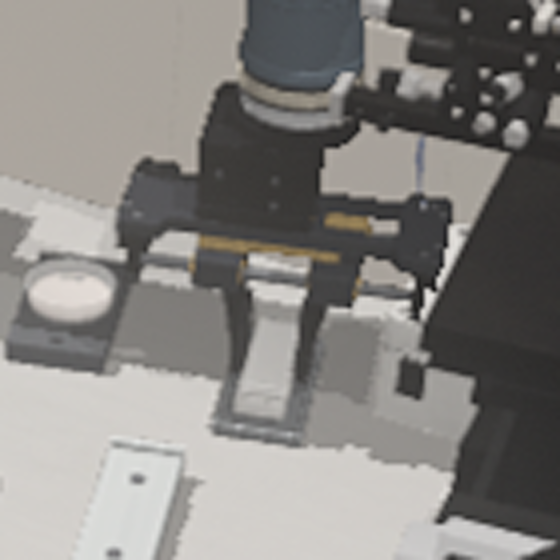

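{"fn": "step_arm", "kwargs": {
  "rows": [
    [0,0.001,-0.003,0,0,0],
    [0,0,-0.002,0,0,0],
    [0,0,-0.001,0,0,0],
    [0,0,0,0,0,0]
  ]
}}

```text
time: 20.7
position: [0.5505, 0.2961, 0.195]
tool_rot: [0.594, 0.804, -0.0, -0.0]
ft_force: [-2.5, -1.0, 5.9]
grip_width: 0.0298
grip_force: 15.0
```

{"fn": "step_arm", "kwargs": {
  "rows": [
    [0,0,-0.001,0,0,0],
    [0,0,0,0,0,0]
  ]
}}

```text
time: 20.95
position: [0.5505, 0.2961, 0.1949]
tool_rot: [0.594, 0.804, -0.0, 0.0]
ft_force: [-4.0, -1.5, 12.5]
grip_width: 0.0304
grip_force: 15.0
```

{"fn": "step_arm", "kwargs": {
  "rows": [
    [0,0,0,0,0,0],
    [0,0,0,0,0,0],
    [0,0,0,0,0,0],
    [0,0,0.02,0,0,0],
    [0,0,0.04,0,0,0],
    [0,0,0.05,0,0,0],
    [0,-0.03,0.04,0,0,0],
    [-0.02,-0.05,0,0,0,0],
    [-0.03,-0.05,0,0,0,0],
    [-0.03,-0.05,0,0,0,0],
    [-0.03,-0.05,0,0,0,0]
  ],
  "jaw": 0.05
}}

```text
time: 22.32
position: [0.4396, 0.0647, 0.3443]
tool_rot: [0.594, 0.804, 0.001, 0.001]
ft_force: [0.5, -1.6, -0.5]
grip_width: 0.0499
grip_force: 0.0
```

```bash
python3 fing.py capillary_box box_seat culture_dish adapter_plate dish_seat
```

```text
tcp [439.6  64.7 344.3] yaw y 17.12 w 0.04989156429303643 0.0
top box_seat 0.8 z90 8.6 z5 0.0 [552.  296.2] [ 54.7 107.1] 16.7 508
top culture_dish 0.88 z90 30.1 z5 24.5 [409.5 307.5] [40. 56.] 82.6 425
top adapter_plate 0.94 z90 15.2 z5 1.2 [403.3 315.1] [61.5 77. ] 15.9 425
side capillary_box 0.71 z90 24.1 z5 9.6 [548.8 293.8] [27.1 88. ] 16.2 304
side box_seat 0.85 z90 11.6 z5 2.4 [550.5 290.9] [ 54.1 108.6] 16.3 325
side culture_dish 0.81 z90 32.8 z5 18.6 [407.  298.5] [57.3 59.8] 6.0 312
side adapter_plate 0.56 z90 18.0 z5 4.2 [408.3 296.4] [ 62.7 115.5] 17.5 372
side dish_seat 0.71 z90 9.3 z5 2.8 [418.8 100.2] [76.6 84.8] 30.8 619
```

{"fn": "step_arm", "kwargs": {
  "rows": [
    [-0.006,0.035,0,0,0,0],
    [-0.006,0.04,0,0,0,0],
    [-0.005,0.04,0,0,0,0],
    [-0.005,0.04,0,0,0,0],
    [-0.005,0.04,-0.02,0,0,0],
    [-0.005,0.04,-0.02,0,0,0],
    [0,0,-0.03,0,0,0],
    [0,0,-0.03,0,0,0],
    [0,0,0,0,0,0],
    [0,0,0,0,0,0]
  ],
  "jaw": 0.076
}}

```text
time: 24.18
position: [0.4089, 0.3013, 0.2435]
tool_rot: [0.594, 0.804, 0.0, 0.0]
ft_force: [-0.4, -0.2, 0.4]
grip_width: 0.076
grip_force: 0.0
```

```bash
python3 fing.py culture_dish
```

```text
tcp [408.9 301.3 243.5] yaw y 17.08 w 0.07597538164032196 0.0
top culture_dish 0.81 z90 32.1 z5 17.5 [412.7 292. ] [48.1 38.1] 7.8 334
side culture_dish 0.61 z90 33.0 z5 19.9 [406.9 296.1] [53.3 60.2] 28.5 298
```

{"fn": "step_arm", "kwargs": {
  "rows": [
    [-0.001,-0.0015,-0.02,0,0,0],
    [0,0,-0.018,0,0,0],
    [0,0,-0.0045,0,0,0],
    [0,0,0,0,0,0]
  ]
}}

```text
time: 24.88
position: [0.4078, 0.2995, 0.2009]
tool_rot: [0.594, 0.804, 0.0, 0.0]
ft_force: [0.1, -0.1, 0.3]
grip_width: 0.0762
grip_force: 0.0
```

{"fn": "step_arm", "kwargs": {
  "rows": [
    [0,0,0,0,0,0],
    [0,0,0,0,0,0],
    [0,0,0,0,0,0],
    [0,0,0,0,0,0]
  ],
  "jaw": 0.045,
  "squeeze": 12
}}

```text
time: 25.38
position: [0.4077, 0.2996, 0.2009]
tool_rot: [0.594, 0.804, 0.0, 0.0]
ft_force: [0.2, 0.2, 3.6]
grip_width: 0.0564
grip_force: 12.0
```

{"fn": "step_arm", "kwargs": {
  "rows": [
    [0,0,0.006,0,0,0],
    [0,0,0.012,0,0,0],
    [0,0,0.025,0,0,0],
    [0,0,0.03,0,0,0],
    [0,0,0,0,0,0]
  ]
}}

```text
time: 26.0
position: [0.4082, 0.2999, 0.2759]
tool_rot: [0.594, 0.804, 0.002, 0.001]
ft_force: [-0.8, -0.4, -0.2]
grip_width: 0.0562
grip_force: 12.0
```

```bash
python3 fing.py culture_dish adapter_plate;  python3 - <<'E'
from h import *
c=camera("side")
cv2.imwrite("pics/e1.png",cv2.resize(c["pixels"][100:220,260:420],None,fx=4,fy=4,interpolation=cv2.INTER_CUBIC))
E
```

```text
tcp [408.2 299.9 275.9] yaw y 17.07 w 0.056211710592662015 11.999915778287686
top culture_dish 0.52 z90 14.7 z5 0.6 [ 631.  -291.6] [58.7 48.9] 55.3 308
top adapter_plate 0.61 z90 15.3 z5 5.9 [417.9 274.2] [62.8 53.7] 17.3 622
side culture_dish 0.54 z90 105.0 z5 92.1 [405.9 295.6] [52.9 57.4] 14.6 292
side adapter_plate 0.56 z90 18.2 z5 1.8 [407.4 299.3] [ 62.8 116.2] 18.1 741
```

View pics/e1.png

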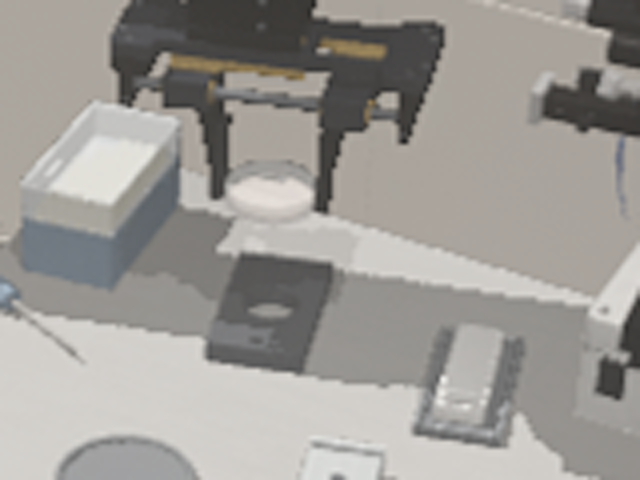

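{"fn": "step_arm", "kwargs": {
  "rows": [
    [0.003,-0.03,0,0,0,0],
    [0.003,-0.045,0,0,0,0],
    [0.003,-0.045,0,0,0,0],
    [0.003,-0.045,-0.01,0,0,0],
    [0,-0.031,-0.02,0,0,0],
    [0,0,-0.02,0,0,0],
    [0,0,0,0,0,0],
    [0,0,0,0,0,0]
  ]
}}

```text
time: 27.35
position: [0.4197, 0.1038, 0.2236]
tool_rot: [0.594, 0.804, -0.0, -0.0]
ft_force: [-0.1, 0.8, 0.1]
grip_width: 0.0562
grip_force: 12.0
```

```bash
python3 fing.py culture_dish dish_seat
```

```text
tcp [419.7 103.8 223.6] yaw y 17.1 w 0.05619543067557388 11.999918229994364
side culture_dish 0.81 z90 55.6 z5 8.0 [417.6 102.1] [52.5 61.1] 31.0 428
side dish_seat 0.82 z90 9.5 z5 2.5 [421.7  97.7] [79. 75.] 31.0 562
```

{"fn": "step_arm", "kwargs": {
  "rows": [
    [0,0,-0.015,0,0,0],
    [0,0,-0.012,0,0,0],
    [0,0,-0.003,0,0,0],
    [0,0,-0.001,0,0,0],
    [0,0,0,0,0,0],
    [0,0,0,0,0,0]
  ]
}}

```text
time: 28.4
position: [0.4197, 0.1035, 0.1928]
tool_rot: [0.594, 0.804, 0.0, 0.0]
ft_force: [-0.8, 0.2, 0.3]
grip_width: 0.0562
grip_force: 12.0
```

{"fn": "step_arm", "kwargs": {
  "rows": [
    [0,0,-0.001,0,0,0],
    [0,0,-0.0005,0,0,0],
    [0,0,0,0,0,0]
  ]
}}

```text
time: 28.78
position: [0.4196, 0.1035, 0.191]
tool_rot: [0.594, 0.804, 0.0, 0.0]
ft_force: [-0.2, 0.5, -0.2]
grip_width: 0.0565
grip_force: 12.0
```

{"fn": "step_arm", "kwargs": {
  "rows": [
    [0,0,-0.0008,0,0,0],
    [0,0,0,0,0,0],
    [0,0,0,0,0,0]
  ]
}}

```text
time: 29.15
position: [0.4195, 0.1035, 0.1909]
tool_rot: [0.594, 0.804, 0.0, 0.0]
ft_force: [-0.8, 0.1, 8.2]
grip_width: 0.0566
grip_force: 12.0
```

{"fn": "step_arm", "kwargs": {
  "rows": [
    [0,0,0,0,0,0],
    [0,0,0,0,0,0],
    [0,0,0,0,0,0],
    [0,0,0.015,0,0,0],
    [0,0,0.03,0,0,0],
    [0,0,0.04,0,0,0],
    [0,-0.03,0.03,0,0,0],
    [0,-0.04,0,0,0,0],
    [0,0,0,0,0,0]
  ],
  "jaw": 0.068
}}

```text
time: 30.28
position: [0.4199, 0.0318, 0.3056]
tool_rot: [0.596, 0.803, 0.0, 0.001]
ft_force: [-0.0, 0.8, 0.7]
grip_width: 0.0679
grip_force: 0.0
```

```bash
python3 fing.py culture_dish dish_seat adapter_plate plate_seat objective_case capillary_box
```

```text
tcp [419.9  31.8 305.6] yaw y 16.85 w 0.06792672452328732 0.0
top adapter_plate 0.83 z90 15.2 z5 1.0 [409.4 300.4] [ 62.7 109. ] 18.0 1374
top plate_seat 0.81 z90 19.2 z5 11.7 [553.2 127.5] [ 41.1 136.7] 27.8 419
top objective_case 0.77 z90 58.6 z5 4.6 [ 634.1 -290.3] [33.1 33.8] 45.4 340
top capillary_box 0.79 z90 21.2 z5 3.0 [549.3 296.4] [29.3 81.4] 17.7 594
side culture_dish 0.77 z90 22.9 z5 13.9 [419.  102.2] [55.7 59.1] 4.5 351
side adapter_plate 0.73 z90 18.2 z5 4.7 [408.1 297. ] [ 62.7 118. ] 19.2 678
side plate_seat 0.9 z90 21.0 z5 8.3 [542.4 120. ] [ 43.5 141.2] 17.2 848
side objective_case 0.93 z90 60.2 z5 9.3 [ 633.9 -293.2] [34.9 34. ] 44.7 645
side capillary_box 0.88 z90 24.0 z5 11.6 [548.9 294.8] [28.4 88.2] 17.5 296
```

{"fn": "step_arm", "kwargs": {
  "rows": [
    [-0.002,0.035,0,0,0,1.25],
    [-0.002,0.04,0,0,0,0],
    [-0.002,0.04,0,0,0,0],
    [-0.002,0.04,0,0,0,0],
    [-0.002,0.04,0,0,0,0],
    [-0.001,0.04,0,0,0,0],
    [0,0.032,-0.02,0,0,0],
    [0,0,-0.03,0,0,0],
    [0,0,-0.02,0,0,0],
    [0,0,0,0,0,0],
    [0,0,0,0,0,0]
  ],
  "jaw": 0.08
}}

```text
time: 32.35
position: [0.4089, 0.3006, 0.2357]
tool_rot: [0.586, 0.811, 0.0, 0.0]
ft_force: [-0.0, 0.2, 0.5]
grip_width: 0.0802
grip_force: 0.0
```

```bash
python3 fing.py adapter_plate
```

```text
tcp [408.9 300.6 235.7] yaw y 18.31 w 0.08018760975298912 0.0
top adapter_plate 0.58 z90 15.2 z5 -0.5 [416.5 278.5] [62.8 63.2] 18.9 683
side adapter_plate 0.67 z90 18.1 z5 3.8 [409.  296.9] [ 61.5 115.8] 17.6 683
```

{"fn": "step_arm", "kwargs": {
  "rows": [
    [0,-0.001,-0.025,0,0,0],
    [0,0,-0.02,0,0,0],
    [0,0,-0.005,0,0,0],
    [0,0,0,0,0,0],
    [0,0,0,0,0,0]
  ]
}}

```text
time: 33.17
position: [0.4089, 0.2996, 0.1859]
tool_rot: [0.586, 0.811, 0.001, 0.0]
ft_force: [0.3, -0.0, -0.5]
grip_width: 0.08
grip_force: 0.0
```

{"fn": "step_arm", "kwargs": {
  "rows": [
    [0,0,0,0,0,0],
    [0,0,0,0,0,0],
    [0,0,0,0,0,0],
    [0,0,0,0,0,0]
  ],
  "jaw": 0.05,
  "squeeze": 25
}}

```text
time: 33.67
position: [0.4087, 0.2996, 0.1855]
tool_rot: [0.586, 0.811, 0.0, 0.0]
ft_force: [-0.3, 1.0, 3.6]
grip_width: 0.0619
grip_force: 25.0
```

{"fn": "step_arm", "kwargs": {
  "rows": [
    [0,0,0.006,0,0,0],
    [0,0,0.012,0,0,0],
    [0,0,0.025,0,0,0],
    [0,0,0.03,0,0,0],
    [0,0,0,0,0,0]
  ]
}}

```text
time: 34.3
position: [0.4091, 0.2998, 0.2605]
tool_rot: [0.585, 0.811, 0.002, 0.001]
ft_force: [0.5, -0.6, -0.6]
grip_width: 0.0622
grip_force: 25.0
```

```bash
python3 fing.py adapter_plate;  python3 - <<'E'
from h import *
c=camera("side")
cv2.imwrite("pics/f1.png",cv2.resize(c["pixels"][100:240,260:420],None,fx=4,fy=4,interpolation=cv2.INTER_CUBIC))
E
```

```text
tcp [409.1 299.8 260.5] yaw y 18.32 w 0.06215413643077086 24.98946726322174
top adapter_plate 0.75 z90 90.1 z5 81.7 [420.1 266.2] [61.2 36.9] 18.2 558
side adapter_plate 0.67 z90 90.8 z5 79.0 [407.1 298.2] [ 61.5 117. ] 17.6 620
```

View pics/f1.png

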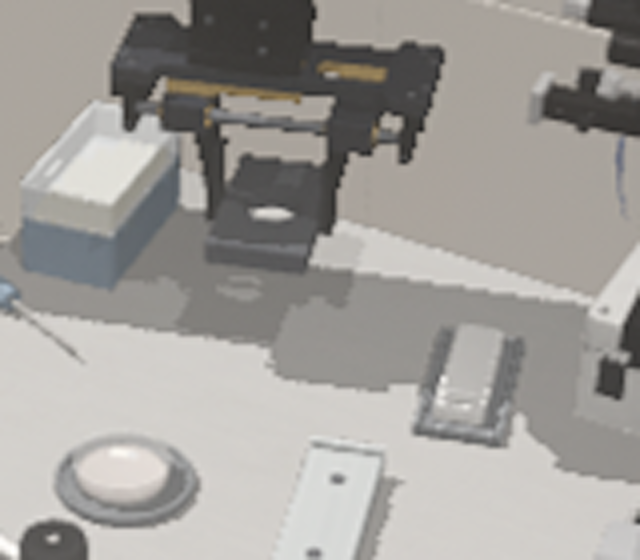

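```bash
python3 - <<'E'
from h import *
for n in("top","side"):
    P=pts(camera(n)); x,y,z=P[...,0],P[...,1],P[...,2]
    q=P[(y>.06)&(y<.2)&(x>.57)&(x<.7)&(z>.03)&(z<.5)]
    print(n,len(q))
    for zl in np.arange(.03,.5,.04):
        s=q[(q[:,2]>=zl)&(q[:,2]<zl+.04)]
        if len(s): print(round(zl,2),len(s),"xmin",np.sort(s[:,0])[:3].round(3),"y",s[:,1].min().round(3),s[:,1].max().round(3))
E
```

```text
top 887
0.19 1 xmin [0.693] y 0.158 0.158
0.23 4 xmin [0.684 0.685 0.685] y 0.133 0.142
0.27 13 xmin [0.648 0.684 0.684] y 0.1 0.131
0.31 359 xmin [0.645 0.646 0.646] y 0.09 0.127
0.35 416 xmin [0.659 0.659 0.659] y 0.084 0.127
0.39 94 xmin [0.692 0.693 0.693] y 0.084 0.125
side 757
0.23 2 xmin [0.683 0.683] y 0.138 0.139
0.27 13 xmin [0.682 0.682 0.682] y 0.12 0.131
0.31 377 xmin [0.645 0.646 0.646] y 0.086 0.126
0.35 291 xmin [0.657 0.657 0.658] y 0.081 0.126
0.39 74 xmin [0.685 0.688 0.692] y 0.081 0.126
```

{"fn": "step_arm", "kwargs": {
  "rows": [
    [0.01,-0.015,0,0,0,-0.6],
    [0.023,-0.03,0,0,0,-0.6],
    [0.025,-0.035,0,0,0,0],
    [0.025,-0.035,0,0,0,0],
    [0.012,-0.035,0,0,0,0],
    [0,0,0,0,0,0],
    [0,0,0,0,0,0]
  ]
}}

```text
time: 35.52
position: [0.5034, 0.149, 0.2579]
tool_rot: [0.595, 0.804, -0.0, -0.001]
ft_force: [0.2, -1.0, -0.8]
grip_width: 0.0618
grip_force: 25.0
```

{"fn": "step_arm", "kwargs": {
  "rows": [
    [0.015,-0.01,0,0,0,0],
    [0.015,-0.01,-0.01,0,0,0],
    [0.01,-0.008,-0.015,0,0,0],
    [0,0,-0.015,0,0,0],
    [0,0,0,0,0,0],
    [0,0,0,0,0,0]
  ]
}}

```text
time: 36.28
position: [0.543, 0.1218, 0.2178]
tool_rot: [0.594, 0.805, -0.0, -0.001]
ft_force: [-0.6, 0.7, -1.1]
grip_width: 0.0615
grip_force: 25.0
```

```bash
python3 fing.py adapter_plate plate_seat;  python3 - <<'E'
from h import *
c=camera("side")
cv2.imwrite("pics/f2.png",cv2.resize(c["pixels"][150:290,280:420],None,fx=4,fy=4,interpolation=cv2.INTER_CUBIC))
E
```

```text
tcp [543.  121.8 217.8] yaw y 17.14 w 0.061479686776913824 24.98963177204132
top adapter_plate 0.52 z90 48.1 z5 41.4 [555.3  80.2] [60.9 19.8] 15.5 244
top plate_seat 0.55 z90 21.6 z5 11.4 [560.8  64.1] [43.2 12.6] 18.3 124
side adapter_plate 0.76 z90 50.7 z5 35.4 [541.  119.3] [ 62.7 116.3] 19.0 934
side plate_seat 0.74 z90 21.9 z5 4.8 [548.3 104.4] [ 43.9 108.2] 14.7 344
```

View pics/f2.png

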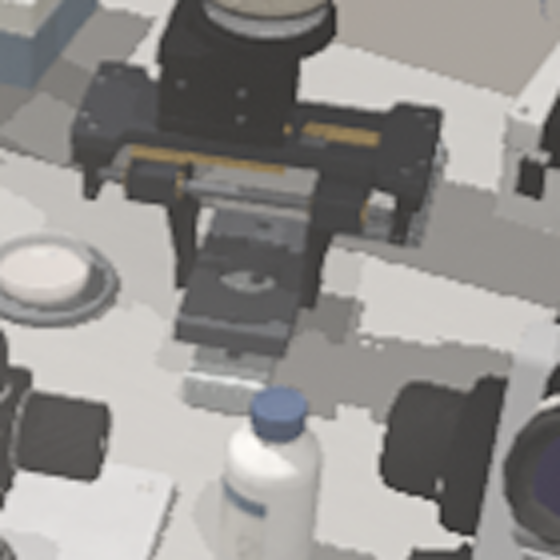

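{"fn": "step_arm", "kwargs": {
  "rows": [
    [0.0008,0,-0.008,0,0,0],
    [0,0,-0.005,0,0,0],
    [0,0,-0.002,0,0,0],
    [0,0,0,0,0,0],
    [0,0,0,0,0,0]
  ]
}}

```text
time: 37.25
position: [0.5444, 0.1215, 0.2032]
tool_rot: [0.594, 0.804, 0.0, 0.0]
ft_force: [0.9, -1.3, -1.6]
grip_width: 0.0618
grip_force: 25.0
```

{"fn": "step_arm", "kwargs": {
  "rows": [
    [0,0,-0.001,0,0,0],
    [0,0,0,0,0,0],
    [0,0,0,0,0,0]
  ]
}}

```text
time: 37.62
position: [0.5444, 0.1215, 0.2023]
tool_rot: [0.594, 0.804, 0.0, 0.0]
ft_force: [-0.3, 0.8, -1.5]
grip_width: 0.0617
grip_force: 25.0
```

{"fn": "step_arm", "kwargs": {
  "rows": [
    [0,0,-0.0008,0,0,0],
    [0,0,-0.0005,0,0,0],
    [0,0,0,0,0,0],
    [0,0,0,0,0,0]
  ]
}}

```text
time: 38.12
position: [0.5444, 0.1215, 0.2015]
tool_rot: [0.594, 0.804, 0.0, 0.0]
ft_force: [-1.4, 0.6, 6.7]
grip_width: 0.0618
grip_force: 25.0
```

Contact; release and withdraw away from the views.

{"fn": "step_arm", "kwargs": {
  "rows": [
    [0,0,0,0,0,0],
    [0,0,0,0,0,0],
    [0,0,0,0,0,0],
    [0,0,0,0,0,0],
    [0,0,0.02,0,0,0],
    [0,0,0.04,0,0,0],
    [-0.02,0,0.04,0,0,0],
    [-0.03,-0.04,0.04,0,0,0],
    [-0.03,-0.04,0.04,0,0,0],
    [-0.03,-0.04,0,0,0,0],
    [-0.01,-0.04,0,0,0,0],
    [0,-0.02,0,0,0,0]
  ],
  "jaw": 0.08
}}

```text
time: 39.62
position: [0.4248, -0.058, 0.3793]
tool_rot: [0.595, 0.804, -0.0, 0.0]
ft_force: [0.1, 0.1, -0.2]
grip_width: 0.0803
grip_force: 0.0
```

```bash
python3 fing.py objective_case case_seat capillary_box box_seat culture_dish dish_seat adapter_plate plate_seat beaker media_bottle; python3 - <<'E'
from h import *
c=camera("side"); P=pts(c)
cv2.imwrite("pics/z1.png",cv2.resize(c["pixels"][120:420,200:460],None,fx=2,fy=2,interpolation=cv2.INTER_CUBIC))
for l in("adapter_plate","capillary_box"):
    s=P[cut_out(l,"side")[0]["region"]]; s=s[~np.isnan(s[:,0])]; zt=np.percentile(s[:,2],80); s=s[abs(s[:,2]-zt)<.005]
    print(l,"slope",np.degrees(np.linalg.lstsq(np.c_[s[:,:2]-s[:,:2].mean(0),np.ones(len(s))],s[:,2],rcond=None)[0][:2]))
E
```

```text
tcp [424.8 -58.  379.3] yaw y 17.0 w 0.08027377718859584 0.0
top objective_case 0.78 z90 58.5 z5 9.8 [ 634.  -290.2] [33.1 34. ] 45.4 326
top case_seat 0.63 z90 14.9 z5 0.6 [ 628.7 -290.3] [58. 42.] 60.9 220
top capillary_box 0.84 z90 21.4 z5 7.5 [550.2 296.4] [28.2 81.7] 16.7 561
top box_seat 0.95 z90 8.3 z5 -0.7 [551.8 295.5] [ 56.3 107.3] 15.9 656
top culture_dish 0.63 z90 20.7 z5 14.8 [420.1 105.7] [55.5 55.2] 71.5 552
top dish_seat 0.87 z90 7.5 z5 0.3 [424.1 111.3] [66.5 78.1] 66.4 390
top plate_seat 0.7 z90 58.5 z5 10.9 [ 633.3 -290.6] [33.7 32.9] 27.3 313
top beaker 0.72 z90 48.2 z5 -0.4 [ 527.1 -299. ] [40.6 40.9] 58.6 400
top media_bottle 0.62 z90 104.3 z5 22.2 [638.2 -31.4] [26.1 25.3] 72.6 518
side objective_case 0.8 z90 60.1 z5 10.0 [ 635.3 -293.6] [32.2 33.7] 33.7 611
side case_seat 0.59 z90 15.9 z5 2.0 [ 637.6 -301.1] [57.6 51.4] 35.2 543
side capillary_box 0.57 z90 24.2 z5 6.6 [548.6 295. ] [27.6 86.5] 14.0 323
side box_seat 0.55 z90 11.2 z5 2.6 [550.4 293.4] [ 54.5 114.8] 17.1 316
side culture_dish 0.66 z90 22.6 z5 9.9 [418.4 102. ] [56.6 59.1] 50.0 395
side dish_seat 0.81 z90 9.5 z5 2.7 [426.3  90.6] [74.6 61.6] 32.1 231
side adapter_plate 0.72 z90 33.9 z5 19.9 [542.3 121.2] [ 62.6 116.2] 17.1 958
side plate_seat 0.66 z90 24.0 z5 4.9 [559.6  89.6] [39.3 82.1] 5.9 177
side beaker 0.69 z90 49.4 z5 5.1 [ 525.8 -300.8] [39.6 42.9] 58.2 722
side media_bottle 0.72 z90 103.9 z5 9.9 [637.7 -34.1] [27.2 26.7] 69.2 1059
adapter_plate slope [-0.12978503  0.13376448]
capillary_box slope [-0.780569  -0.5135437]
```

View pics/z1.png

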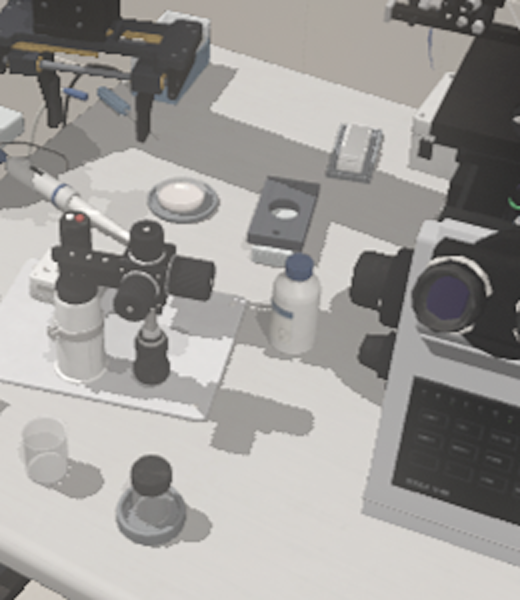

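```bash
python3 -c "
from rig import hand_in
print(hand_in())"
```

```text
the job is handed in; nothing more can be done
None
```

I took the pile apart from the top down, set all four pieces in their holders, and handed the job in with the robot's clock at about 40 s. The final pictures show each piece down and centred, the plate and box lined up with theirs, and the bottle and beaker unmoved.

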